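# Open the safety-capped solvent bottle in the bench stop

## Task

Slide the square bottle along the counter until it stands flush against both fences of the L-shaped bench stop, so that it is braced. Then grip its safety cap, press it down against its spring, turn it anticlockwise (seen from above) while pressed until it comes free, and lift it straight off. Finish while still holding the cap upright and still, about 8 cm clear above the bottle's mouth, with the bottle left standing against the fences; never lift or tip the bottle, and leave the other things where they are.

Things in the scene. Friction and masses are not known exactly. Their poses are not given: they have to be found in the camera images.
- bottle: Loose square plastic bottle, 0.35 to 0.6 kg: body 80 x 80 mm, 62 mm high to its flat shoulder (too wide to grasp), paper labels on two sides, round neck in the middle. 105 mm high with its cap on. Origin: centre of its underside; z up, x and y square to its sides. At the start its x axis is within 0.3 rad of the stop's x axis.
- mouth (a point): Centre of the top of the bottle's neck, 92.5 mm above the bottle's underside.
- cap_mid (a point): Centre (half-way up) of the loose safety cap on the bottle: ribbed round plastic cap, 48 mm across where gripped, 34 mm high, 40 g. Locked, it spans 71 to 105 mm above the counter (centre 88 mm), 9 mm clear of the shoulder, and its axes match the bottle's; z up. Unpressed it turns no more than about 8 degrees; not turned, it does not come off.
- bench_stop: Fixed L-shaped aluminium stop: two fences 12 mm thick, 30 mm high, 120 mm long, low foot flanges to 40 mm outside. Origin: inner corner at counter height; x away from the robot. The far fence's face is the plane x = 0, running from the corner towards -y; the left fence's face is y = 0, running towards -x. Bottle fully home: its centre at x = -40, y = -40 mm in this frame.
- flux_tin: Round tin with a plain lid, 62 mm across, 34 mm high, bystander outside the left fence; leave it alone.
- nipple: Small brass pipe nipple, 25x34x29 mm, bystander behind the far fence; leave it alone.
- elbow: Small brass pipe elbow, 37x37x26 mm, bystander to the right of the far fence; leave it alone.
- tape_measure: Tape measure, 38x90x65 mm, bystander on the right; leave it alone.
- pipe_cutter: Pipe cutter, 58x172x27 mm, bystander on the right; leave it alone.
- screwdriver_b: Screwdriver, 29x184x28 mm, bystander on the left; leave it alone.
- cap: The same cap; origin at the centre of its lower edge, 17 mm below cap_mid. To open: press it 6 to 7.5 mm down (spring, 4 N rising to 10 N; it bottoms at 7.5 mm), keep it down and turn it anticlockwise seen from above by 70 degrees (60 to 80 will do, a wall stops it near 85), then lift straight up: two lugs on the neck pass through gaps in the cap. It does not turn clockwise.
Not all that is in view belongs to the job. Of the things that look like the bench_stop, the larger one is meant.

How it is judged:
By the outcome, as a careful person would: the job done as asked, in the order asked, and still so for the second after the job is handed in, while the arm keeps its last pose, push and grip.
It also fails if it takes over 61 s, if anything falls off the work surface, if the arm or the gripper's body presses on something with over 40 N, if the wrist force passes 120 N, or if a joint passes its speed limit or range.

## Robot

A 6-joint arm with a two-finger parallel gripper is mounted at the origin on the work surface; the furniture and walls round the work are solid. World frame = base frame: x ahead of the robot, y to its left, z up, the work surface at z = 0. Lengths are in m, angles in degrees, forces in N, time in s.
With the tool pointing down it reaches from about 0.35 to 0.875 m from the base axis. Payload 4.2 kg.
Tool frame: the origin (TCP) lies on the centre line of the jaws, within the pads' length; the fingertips stand 19 mm ahead of it and the grasp point (between the pads) is the TCP; x points along the fingers, y is the direction in which the jaws open and shut, and the axes are right-handed (so a half turn about x gives the same grasp; the last joint's range is limited). The gripper opens to 87 mm and grips with 3 to 60 N. Pads are 19 mm wide; open, the fingers measure 117 mm over their backs; the gripper's body (75 mm by 190 mm) begins 51 mm behind the grasp point.
Start: joints at [86.207, 22.042, 0.453, 0, -68.411, -14.817], TCP at [0.199, 0.592, 0.242] pointing down, gripper open.
Joint ranges: [-179.83, 179.83], [-69.29, 118.12], [-61.27, 80.66], [-181.25, 117.63], [-171.15, -9.14], [-177.46, 177.46]. Speed limits (degrees/s): [159.86, 159.86, 180, 180, 180, 180].

## Interface

Orientations are given as a 3x3 rotation matrix whose columns are the frame's x, y, z axes.
In Python, from station import r, viewer, job, spotter gives the robot as it stands.
- The arm moves only by the tool play_rows, never from a script. Its argument "commands" is a list of rows, each an object of numbers: "fingers": the gripper command: -1 is fully open, 1 is shut, values between are in proportion; "tx", "ty", "tz": the shift along the tool's x, y, z normalised to -1 to 1, where 1 is 750 mm; "ax", "ay", "az": the turn, a rotation vector about the tool's x, y, z normalised to -1 to 1, where 1 is pi rad. In form: [{"fingers": .., "tx": .., "ty": .., "tz": .., "ax": .., "ay": .., "az": ..}, ...]. A call has 1 to 5 rows; each row is the pose to reach, as a shift and turn from the pose commanded when the call began, along the tool's axes at that moment, turning the shorter way round; what a row does not reach only later rows make up. A row lasts 1/12 s, in which the tool goes at most 41.7 mm and 7.16 degrees, less where a joint would pass 70% of its speed; a pose out of reach is approached as far as the arm can. A call with a number of a shift or a turn outside -1 to 1 is refused whole. A call with a gripper value outside its range is refused whole. The fingers move at their own pace and stop on an object; the grip force is fixed at half the most. Time passes only in rows, so rows that repeat a pose let the fingers close. It gives the time, the measured TCP pose, the force and the opening at its end, in the units of the state.
- r.sense(): the state, without advancing time (a new reading comes with each control period).
- viewer.capture(name): name is "scene" or "side" or "wrist"; returns a dict with "image" (400x640x3 uint8, red, green, blue), "fx", "fy", "cx", "cy" (pixels), "R" (3x3) and "t" (3): a world point X has camera coordinates R X + t; the wrist camera has in their place "mount" (4x4, takes a point from camera to tool coordinates, whose origin is the TCP and whose axes are the tool frame's). Camera axes: x right, y down, z forward; pixel columns grow to the right and rows downward; lengths in m; the calibration is good to about 2 mm. A picture is of the moment at which its call begins: read the wrist's pose just before it. There is no depth.
- job.finish_job(): hands the job in, once; it reports no verdict.
Trained networks look in a picture, given as the dict that the camera call returned (one of the last four; its "shot" number tells which), for a name from the list of things; names that differ only in an ending like _2 or _b are one class to them, and where a whole thing is asked for, a point or a joint stands for the part that bears it (a point fixed in the world has none). Each returns a list of dicts, best first, with "score" (0 to 1); they miss things now and then, are a little off and sometimes report something else, mostly with a low value. They report only what shows in the picture. A call takes as long as a camera call. They do not tell look-alikes from the thing itself.
- spotter.find_in(name, picture): "uv" ([column, row] in pixels, amid what is visible of it).
- spotter.silhouettes(name, picture): "region" (400x640 bool, what is visible of it) and "uv" ([column, row] in pixels, amid what is visible of it).
The state is a dict: "time_s": time; "joints": joint angles; "joint_velocities": joint speeds; "effort": joint torques, N m; "tcp_pos": TCP position; "ee_rot": TCP orientation; "wrist_force": force on the tool from outside, world axes, zero at the start; "moment": the same for the moment, N m; "gripper_width": opening from 0.0 (shut) to 1.0 (fully open).
Only numpy, scipy, OpenCV 4.12 (cv2) and the standard library are available. Lean on these libraries where they do the work, as an engineer would, in place of code of your own. Each camera call takes 0.05 s, during which the arm holds its last target. There are 200 camera calls.

## Working session

There is one attempt and no reset: what is moved stays moved. The work goes in short steps, Python scripts to look and compute and a tool call to move; the robot and the scene stay as the last step left them, time stands still between calls to the robot, and variables do not carry over. Pictures are saved under pics/ and viewed, about 8 in all and at most 12, crops included, and the job is handed in when it is done.

Besides the shell and the picture viewer there is one more tool, called after "Call:" as a command line: name --argument value ..., lists and objects as JSON in quotes. play_rows: Moves the arm, as the interface text tells. Its arguments: {"type":"object","properties":{"commands":{"type":"array"}},"required":["commands"]}

```bash
mkdir -p pics; ls; python3 - <<'E'
from station import r, viewer, job, spotter
import cv2,numpy as np
s=r.sense();print({k:np.round(v,3).tolist() for k,v in s.items()})
ims=[]
for n in("scene","side"):
    c=viewer.capture(n);print(n,c['fx'],c['fy'],c['cx'],c['cy'],np.round(c['R'],3).tolist(),np.round(c['t'],3).tolist())
    cv2.imwrite(f"pics/{n}0.png",c['image'][:,:,::-1])
    for k in("bottle","bench_stop","cap","tape_measure"):
        print(k,[(np.round(d['uv'],1).tolist(),round(float(d['score']),2)) for d in spotter.find_in(k,c)])
E
```

```text
pics
{'time_s': 0.0, 'joints': [86.207, 22.091, 0.379, -0.029, -68.414, -14.819], 'joint_velocities': [-0.142, -0.14, -0.059, -0.004, -0.029, 0.096], 'effort': [-0.0, -39.067, 18.741, 4.22, 0.011, -0.0], 'tcp_pos': [0.199, 0.592, 0.24], 'ee_rot': [[-0.001, -0.319, -0.948], [-0.002, -0.948, 0.319], [-1.0, 0.002, -0.0]], 'wrist_force': [0.21, 0.002, -0.09], 'moment': [-0.007, -0.03, 0.066], 'gripper_width': 0.997}
scene 463.50822879146216 463.50822879146216 314.94957961307756 197.39909293865668 [[-0.837, -0.547, -0.018], [-0.403, 0.639, -0.655], [0.37, -0.541, -0.755]] [0.467, 0.32, 0.98]
bottle [([305.5, 236.4], 0.7), ([416.7, 174.8], 0.22)]
bench_stop [([267.3, 247.1], 0.95), ([349.3, 206.3], 0.93), ([299.2, 214.3], 0.22)]
cap [([301.8, 217.2], 0.66)]
tape_measure [([363.4, 151.9], 0.64), ([305.0, 215.3], 0.62)]
side 497.7598226520599 497.7598226520599 315.286497738499 203.80289437846068 [[1.0, -0.006, 0.023], [0.018, -0.401, -0.916], [0.015, 0.916, -0.401]] [-0.577, 0.053, 1.408]
bottle [([314.5, 217.6], 0.81)]
bench_stop [([302.1, 243.8], 0.78), ([351.1, 214.4], 0.76)]
cap [([316.9, 196.2], 0.78)]
tape_measure [([327.7, 269.2], 0.79)]
```

View pics/scene0.png

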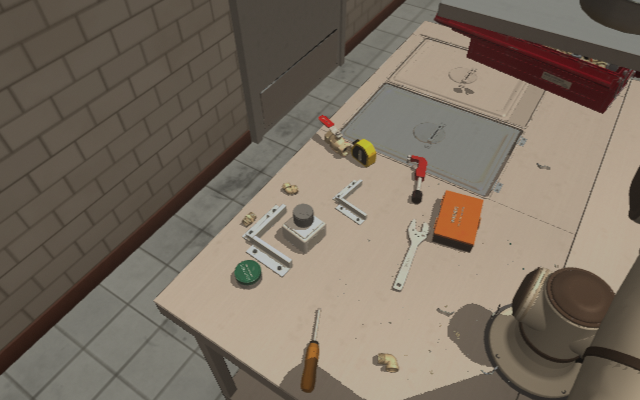

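View pics/side0.png

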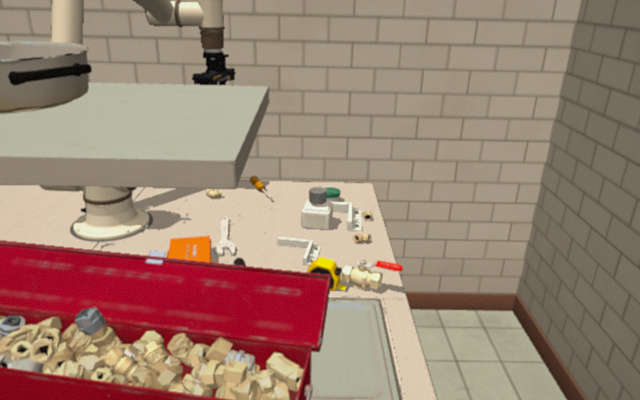

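The larger stop is at scene (267,247), with the tin (248,272) outside its left fence and the nipple (249,219) behind it. The smaller look-alike is at (350,206). The bottle is at (305,230), in front of the larger stop. Next I take rough positions and work out a wrist view.

```bash
cat > h.py <<'E'
import numpy as np,cv2
from station import r, viewer, job, spotter
def wcam():
    s=r.sense();c=viewer.capture("wrist");M=np.array(c['mount'])
    Rw=np.array(s['ee_rot'])@M[:3,:3];o=np.array(s['ee_rot'])@M[:3,3]+s['tcp_pos']
    c['R']=Rw.T;c['t']=-Rw.T@o;return c
def p2w(c,uv,z):
    d=np.array([(uv[0]-c['cx'])/c['fx'],(uv[1]-c['cy'])/c['fy'],1.]);R=np.array(c['R']);o=-R.T@c['t'];d=R.T@d
    return o+d*(z-o[2])/d[2]
def w2p(c,X):
    p=np.array(c['R'])@np.array(X)+c['t'];return np.array([c['fx']*p[0]/p[2]+c['cx'],c['fy']*p[1]/p[2]+c['cy']])
def delta(pos,yaw=None,tilt=None):
    """normalised row to reach pos with tool down, jaw axis y at yaw deg, from the present pose"""
    from scipy.spatial.transform import Rotation as Ro
    s=r.sense();R=np.array(s['ee_rot']);t=R.T@(np.array(pos)-s['tcp_pos'])/.75
    a=np.zeros(3)
    if yaw is not None:
        y=np.deg2rad(yaw);Y=np.array([np.cos(y),np.sin(y),0]);X=np.array([0,0,-1.]);G=np.c_[X,Y,np.cross(X,Y)]
        a=Ro.from_matrix(R.T@G).as_rotvec()/np.pi
    return np.round(t,4),np.round(a,4)
E
python3 - <<'E'
from h import *
c=viewer.capture("scene");
for n,uv,z in(("cap",(303,211),.105),("corner",(246,237),.03),("tape",(363,152),.03),("small",(336,206),.02)):print(n,p2w(c,uv,z).round(3))
c=viewer.capture("side")
print(p2w(c,(318,191),.105).round(3))
c=wcam();print(np.round(c['mount'],3).tolist(),c['fx'])
big=cv2.resize(viewer.capture("scene")['image'][160:300,200:400],(800,560),interpolation=3);cv2.imwrite("pics/crop.png",big[:,:,::-1])
E
```

```text
cap [0.576 0.022 0.105]
corner [0.685 0.117 0.03 ]
tape [ 0.589 -0.303  0.03 ]
small [ 0.553 -0.095  0.02 ]
[0.582 0.006 0.105]
[[0.001, -0.245, 0.969, -0.143], [1.0, 0.0, -0.001, -0.001], [-0.0, 0.969, 0.245, -0.067], [0.0, 0.0, 0.0, 1.0]] 286.46034503326075
```

View pics/crop.png

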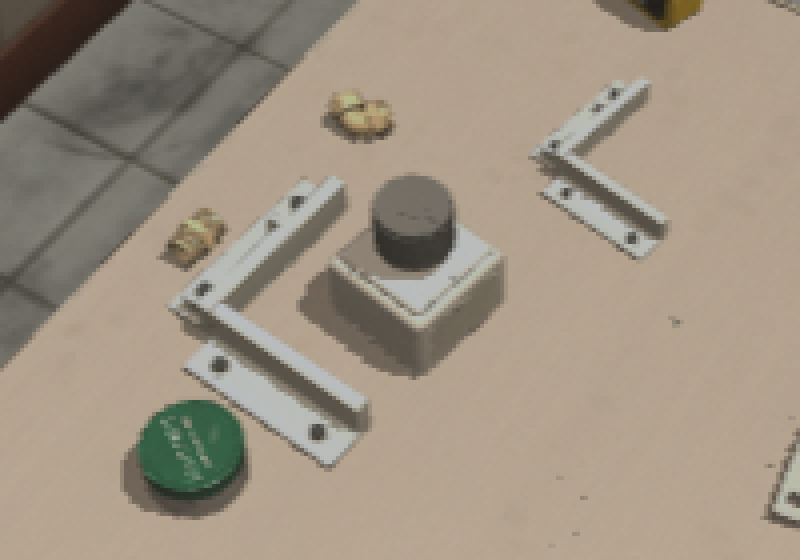

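The crop confirms it: the larger stop has its corner at scene (246,237), beside the bottle. Next I move to a wrist view above it.

Call:
play_rows --commands '[{"fingers": -1,"tx": 0,"ty": 0.1435,"tz": -0.161,"ax": 0,"ay": 0,"az": 0},{"fingers": -1,"tx": 0,"ty": 0.1435,"tz": -0.161,"ax": 0,"ay": 0,"az": 0},{"fingers": -1,"tx": 0,"ty": 0.1435,"tz": -0.161,"ax": 0,"ay": 0,"az": 0},{"fingers": -1,"tx": 0,"ty": 0.1435,"tz": -0.161,"ax": 0,"ay": 0,"az": 0},{"fingers": -1,"tx": 0,"ty": 0.1435,"tz": -0.161,"ax": 0,"ay": 0,"az": 0}]'

```text
time_s: 1.12
tcp_pos: [0.2811, 0.4466, 0.2421]
ee_rot: [[-0.001, -0.323, -0.946], [-0.002, -0.946, 0.323], [-1.0, 0.002, 0.0]]
wrist_force: [0.6, 0.5, 0.3]
gripper_width: 0.998
```

Call:
play_rows --commands '[{"fingers": -1,"tx": 0,"ty": 0.1435,"tz": -0.161,"ax": 0,"ay": 0,"az": 0},{"fingers": -1,"tx": 0,"ty": 0.1435,"tz": -0.161,"ax": 0,"ay": 0,"az": 0},{"fingers": -1,"tx": 0,"ty": 0.1435,"tz": -0.161,"ax": 0,"ay": 0,"az": 0},{"fingers": -1,"tx": 0,"ty": 0.1435,"tz": -0.161,"ax": 0,"ay": 0,"az": 0},{"fingers": -1,"tx": 0,"ty": 0.1435,"tz": -0.161,"ax": 0,"ay": 0,"az": 0}]'

```text
time_s: 1.53
tcp_pos: [0.3609, 0.3068, 0.2419]
ee_rot: [[-0.0, -0.324, -0.946], [-0.001, -0.946, 0.324], [-1.0, 0.001, -0.0]]
wrist_force: [-0.2, 0.4, -0.8]
gripper_width: 0.998
```

Call:
play_rows --commands '[{"fingers": -1,"tx": 0,"ty": 0.1435,"tz": -0.161,"ax": 0,"ay": 0,"az": 0},{"fingers": -1,"tx": 0,"ty": 0.1435,"tz": -0.161,"ax": 0,"ay": 0,"az": 0},{"fingers": -1,"tx": 0,"ty": 0.1435,"tz": -0.161,"ax": 0,"ay": 0,"az": 0},{"fingers": -1,"tx": 0,"ty": 0.1435,"tz": -0.161,"ax": 0,"ay": 0,"az": 0},{"fingers": -1,"tx": 0,"ty": 0.1435,"tz": -0.161,"ax": 0,"ay": 0,"az": 0}]'

```text
time_s: 1.95
tcp_pos: [0.4415, 0.1668, 0.2417]
ee_rot: [[0.0, -0.325, -0.946], [-0.001, -0.946, 0.325], [-1.0, 0.001, -0.0]]
wrist_force: [1.1, 0.7, -0.0]
gripper_width: 1.0
```

Call:
play_rows --commands '[{"fingers": -1,"tx": 0,"ty": 0.1435,"tz": -0.161,"ax": -0.103,"ay": 0,"az": 0},{"fingers": -1,"tx": 0,"ty": 0.1435,"tz": -0.161,"ax": -0.103,"ay": 0,"az": 0},{"fingers": -1,"tx": 0,"ty": 0.1435,"tz": -0.161,"ax": -0.103,"ay": 0,"az": 0},{"fingers": -1,"tx": 0,"ty": 0.1435,"tz": -0.161,"ax": -0.103,"ay": 0,"az": 0},{"fingers": -1,"tx": 0,"ty": 0.1435,"tz": -0.161,"ax": -0.103,"ay": 0,"az": 0}]'

```text
time_s: 2.37
tcp_pos: [0.5218, 0.0272, 0.2415]
ee_rot: [[0.001, -0.004, -1.0], [-0.001, -1.0, 0.004], [-1.0, 0.001, -0.001]]
wrist_force: [-0.3, -0.2, 0.2]
gripper_width: 1.003
```

```bash
cat > look.py <<'E'
import sys
from h import *
s=r.sense();print(s['time_s'],np.round(s['tcp_pos'],4),np.round(s['ee_rot'],3).tolist(),np.round(s['joints'],1))
c=wcam();np.savez(f"pics/{sys.argv[1]}.npz",**{k:c[k] for k in('image','R','t','fx','fy','cx','cy')})
cv2.imwrite(f"pics/{sys.argv[1]}.png",c['image'][:,:,::-1])
E
python3 look.py w1
```

```text
2.3667 [0.5218 0.0272 0.2415] [[0.001, -0.004, -1.0], [-0.001, -1.0, 0.004], [-1.0, 0.001, -0.001]] [ 20.8  12.  -13.9   0.1 -64.1  68.9]
```

View pics/w1.png

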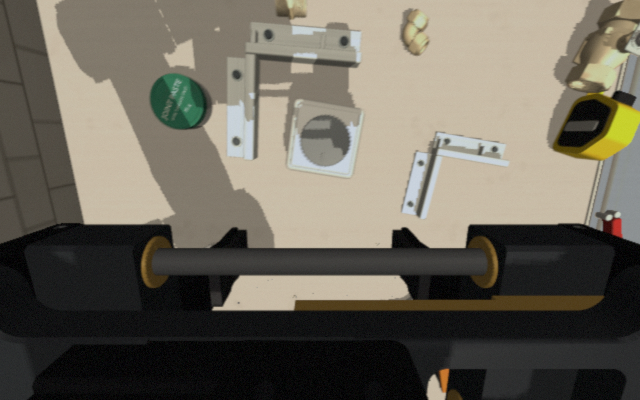

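```bash
python3 -c "
import cv2
i=cv2.imread('pics/w1.png')[10:185,205:415];cv2.imwrite('pics/w1c.png',cv2.resize(i,(720,600),interpolation=cv2.INTER_CUBIC))"
```

```text
(no output)
```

View pics/w1c.png

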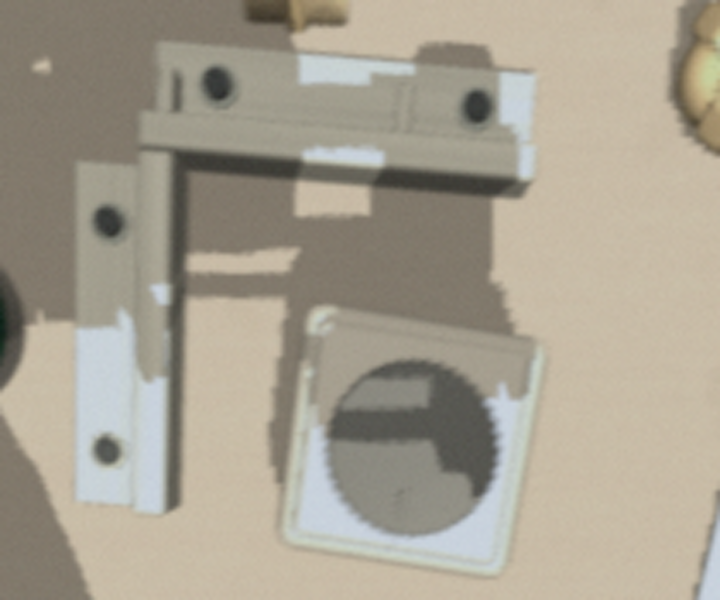

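```bash
python3 - <<'E'
from h import *
d=np.load('pics/w1.npz');c={k:d[k] for k in d}
P=lambda u,v,z:p2w(c,(205+u/720*210,10+v/600*175),z)[:2]
ang=lambda a,b:np.degrees(np.arctan2(*(b-a)[::-1]))
q=[P(*p,.062) for p in((306,304),(547,342),(504,579),(280,542))]
q=np.array(q);print("bottle",q.round(4).tolist(),"ctr",q.mean(0).round(4),"sides",[round(float(np.linalg.norm(q[i]-q[i-1])),4) for i in range(4)],
 "yaw",ang(q[3],q[0]),ang(q[2],q[1]),ang(q[1],q[0])-90,ang(q[2],q[3])-90)
print("cap",P(412,447,.105).round(4))
for z,a,b,e,f in((.03,(190,151),(518,181),(171,155),(167,512)),(0,(190,167),(522,196),(186,170),(181,507))):
    a,b,e,f=[P(*p,z) for p in(a,b,e,f)]
    print("far",a.round(4),b.round(4),ang(b,a)-90,"left",e.round(4),f.round(4),ang(f,e), "len")
    # corner intersection
    s=np.linalg.solve(np.c_[b-a,-(f-e)],e-a);print("corner",(a+s[0]*(b-a)).round(4))
E
```

```text
bottle [[0.6226, 0.0546], [0.6111, -0.0206], [0.5363, -0.0089], [0.5488, 0.065]] ctr [0.5797 0.0225] sides [0.0745, 0.076, 0.0757, 0.075] yaw -8.020284734903287 -8.851995559884392 -8.720706251312805 -9.648050472723142
cap [0.5804 0.0225]
far [0.6737 0.0942] [ 0.6642 -0.014 ] -5.011926876996853 left [0.6725 0.1005] [0.5558 0.1088] -4.061043630907489 len
corner [0.6742 0.1004]
far [0.6756 0.1   ] [ 0.6656 -0.0192] -4.813329845535321 left [0.6746 0.1015] [0.5549 0.1101] -4.072257106600103 len
corner [0.6757 0.1015]
```

Stop corner is about (0.675, 0.101) with yaw −4.5°. The bottle centre is about (0.580, 0.0225) with yaw −8.8°. I'll square up and push along the stop's x with a two-finger pusher.

Call:
play_rows --commands '[{"fingers": 0,"tx": 0.05,"ty": 0,"tz": 0.0093,"ax": 0.024,"ay": 0,"az": 0},{"fingers": 0,"tx": 0.1,"ty": 0,"tz": 0.0093,"ax": 0.024,"ay": 0,"az": 0},{"fingers": 0,"tx": 0.15,"ty": 0,"tz": 0.0093,"ax": 0.024,"ay": 0,"az": 0},{"fingers": 0,"tx": 0.2,"ty": 0,"tz": 0.0093,"ax": 0.024,"ay": 0,"az": 0},{"fingers": 0,"tx": 0.2393,"ty": 0,"tz": 0.0093,"ax": 0.024,"ay": 0,"az": 0}]'

```text
time_s: 2.83
tcp_pos: [0.5116, 0.0309, 0.0599]
ee_rot: [[-0.002, -0.076, -0.997], [-0.0, -0.997, 0.076], [-1.0, 0.0, 0.002]]
wrist_force: [0.0, 0.3, -0.6]
gripper_width: 0.709
```

Call:
play_rows --commands '[{"fingers": 0,"tx": 0,"ty": 0,"tz": -0.006,"ax": 0,"ay": 0,"az": 0},{"fingers": 0,"tx": 0,"ty": 0,"tz": -0.012,"ax": 0,"ay": 0,"az": 0},{"fingers": 0,"tx": 0,"ty": 0,"tz": -0.018,"ax": 0,"ay": 0,"az": 0},{"fingers": 0,"tx": 0,"ty": 0,"tz": -0.024,"ax": 0,"ay": 0,"az": 0},{"fingers": 0,"tx": 0,"ty": 0,"tz": -0.03,"ax": 0,"ay": 0,"az": 0}]'

```text
time_s: 3.25
tcp_pos: [0.5355, 0.0285, 0.0637]
ee_rot: [[0.0, -0.077, -0.997], [0.0, -0.997, 0.077], [-1.0, -0.0, -0.0]]
wrist_force: [-3.3, -1.5, 2.4]
gripper_width: 0.507
```

Call:
play_rows --commands '[{"fingers": 0,"tx": 0,"ty": 0,"tz": -0.006,"ax": 0,"ay": 0,"az": 0},{"fingers": 0,"tx": 0,"ty": 0,"tz": -0.012,"ax": 0,"ay": 0,"az": 0},{"fingers": 0,"tx": 0,"ty": 0,"tz": -0.018,"ax": 0,"ay": 0,"az": 0},{"fingers": 0,"tx": 0,"ty": 0,"tz": -0.024,"ax": 0,"ay": 0,"az": 0},{"fingers": 0,"tx": 0,"ty": 0,"tz": -0.03,"ax": 0,"ay": 0,"az": 0}]'

```text
time_s: 3.67
tcp_pos: [0.558, 0.0267, 0.0623]
ee_rot: [[-0.0, -0.077, -0.997], [0.0, -0.997, 0.077], [-1.0, -0.0, 0.0]]
wrist_force: [-6.2, -0.3, 3.4]
gripper_width: 0.495
```

```bash
python3 look.py w2; python3 -c "
from h import *
print(r.sense()['wrist_force'])"
```

```text
3.6667 [0.558  0.0267 0.0623] [[-0.0, -0.077, -0.997], [0.0, -0.997, 0.077], [-1.0, -0.0, 0.0]] [ 19.4  26.8 -21.5  -0.  -41.7  66.3]
[-2.78122231  0.38442129  2.83666971]
```

View pics/w2.png

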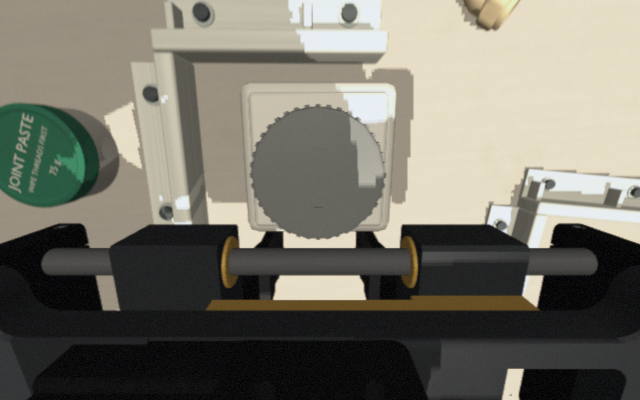

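The bottle is squared to the pusher, with its face at rows 85–230 and the far fence at row 50. I continue until contact.

Call:
play_rows --commands '[{"fingers": 0,"tx": 0,"ty": 0,"tz": -0.005,"ax": 0,"ay": 0,"az": 0},{"fingers": 0,"tx": 0,"ty": 0,"tz": -0.01,"ax": 0,"ay": 0,"az": 0},{"fingers": 0,"tx": 0,"ty": 0,"tz": -0.015,"ax": 0,"ay": 0,"az": 0},{"fingers": 0,"tx": 0,"ty": 0,"tz": -0.02,"ax": 0,"ay": 0,"az": 0},{"fingers": 0,"tx": 0,"ty": 0,"tz": -0.02,"ax": 0,"ay": 0,"az": 0}]'

```text
time_s: 4.13
tcp_pos: [0.574, 0.0257, 0.062]
ee_rot: [[0.002, -0.077, -0.997], [0.0, -0.997, 0.077], [-1.0, -0.0, -0.002]]
wrist_force: [-1.1, -1.0, -0.1]
gripper_width: 0.495
```

Call:
play_rows --commands '[{"fingers": 0,"tx": 0,"ty": 0,"tz": -0.0015,"ax": 0,"ay": 0,"az": 0},{"fingers": 0,"tx": 0,"ty": 0,"tz": -0.003,"ax": 0,"ay": 0,"az": 0},{"fingers": 0,"tx": 0,"ty": 0,"tz": -0.003,"ax": 0,"ay": 0,"az": 0}]'

```text
time_s: 4.38
tcp_pos: [0.575, 0.0255, 0.062]
ee_rot: [[0.0, -0.076, -0.997], [0.0, -0.997, 0.076], [-1.0, -0.0, -0.0]]
wrist_force: [-4.2, 0.8, 1.0]
gripper_width: 0.501
```

Call:
play_rows --commands '[{"fingers": 0,"tx": 0,"ty": 0,"tz": -0.0015,"ax": 0,"ay": 0,"az": 0},{"fingers": 0,"tx": 0,"ty": 0,"tz": -0.003,"ax": 0,"ay": 0,"az": 0},{"fingers": 0,"tx": 0,"ty": 0,"tz": -0.003,"ax": 0,"ay": 0,"az": 0}]'

```text
time_s: 4.63
tcp_pos: [0.5757, 0.0253, 0.0619]
ee_rot: [[-0.003, -0.077, -0.997], [-0.0, -0.997, 0.077], [-1.0, 0.0, 0.003]]
wrist_force: [-7.6, 1.7, 4.4]
gripper_width: 0.5
```

Call:
play_rows --commands '[{"fingers": 0,"tx": 0,"ty": 0,"tz": -0.0015,"ax": 0,"ay": 0,"az": 0},{"fingers": 0,"tx": 0,"ty": 0,"tz": -0.003,"ax": 0,"ay": 0,"az": 0},{"fingers": 0,"tx": 0,"ty": 0,"tz": -0.003,"ax": 0,"ay": 0,"az": 0}]'

```text
time_s: 4.88
tcp_pos: [0.5758, 0.0252, 0.0618]
ee_rot: [[-0.008, -0.077, -0.997], [-0.001, -0.997, 0.077], [-1.0, 0.001, 0.008]]
wrist_force: [-12.5, 4.2, 7.9]
gripper_width: 0.498
```

Call:
play_rows --commands '[{"fingers": 0,"tx": 0,"ty": 0,"tz": -0.0015,"ax": 0,"ay": 0,"az": 0},{"fingers": 0,"tx": 0,"ty": 0,"tz": -0.003,"ax": 0,"ay": 0,"az": 0},{"fingers": 0,"tx": 0,"ty": 0,"tz": -0.003,"ax": 0,"ay": 0,"az": 0}]'

```text
time_s: 5.13
tcp_pos: [0.5759, 0.025, 0.0617]
ee_rot: [[-0.012, -0.077, -0.997], [-0.001, -0.997, 0.077], [-1.0, 0.002, 0.012]]
wrist_force: [-16.4, 6.1, 11.7]
gripper_width: 0.499
```

```bash
python3 look.py w3; python3 -c "
from h import *
print(r.sense()['wrist_force'])
cv2.imwrite('pics/w3c.png',cv2.resize(cv2.imread('pics/w3.png')[0:240,100:420],(800,600)))"
```

```text
5.1333 [0.5759 0.025  0.0617] [[-0.012, -0.077, -0.997], [-0.001, -0.997, 0.077], [-1.0, 0.002, 0.012]] [ 18.5  28.5 -18.3  -0.2 -43.9  67.2]
[-16.32586949   7.13284245  10.2720698 ]
```

View pics/w3c.png

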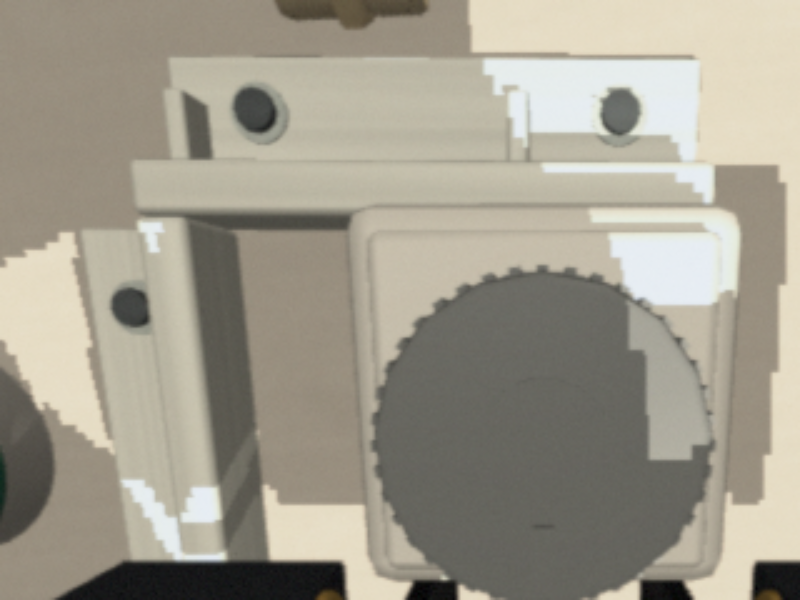

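Flush to the far fence: the force rose to 16 N with no further motion, and crop rows about 210 show an even contact line. Now I retreat, rise and turn for the y push.

Call:
play_rows --commands '[{"fingers": 0,"tx": 0,"ty": 0,"tz": 0.015,"ax": 0,"ay": 0,"az": 0},{"fingers": 0,"tx": 0,"ty": 0,"tz": 0.05,"ax": 0,"ay": 0,"az": 0},{"fingers": 0,"tx": -0.05,"ty": 0,"tz": 0.05,"ax": 0,"ay": 0,"az": 0},{"fingers": 0,"tx": -0.1,"ty": 0,"tz": 0.05,"ax": 0,"ay": 0,"az": 0},{"fingers": 0,"tx": -0.15,"ty": 0,"tz": 0.05,"ax": 0,"ay": 0,"az": 0}]'

```text
time_s: 5.6
tcp_pos: [0.5452, 0.0279, 0.1762]
ee_rot: [[0.003, -0.075, -0.997], [-0.0, -0.997, 0.075], [-1.0, 0.0, -0.003]]
wrist_force: [1.7, 1.3, 0.2]
gripper_width: 0.504
```

Call:
play_rows --commands '[{"fingers": 0,"tx": 0,"ty": 0,"tz": 0,"ax": 0.167,"ay": 0,"az": 0},{"fingers": 0,"tx": 0,"ty": 0,"tz": 0,"ax": 0.167,"ay": 0,"az": 0},{"fingers": 0,"tx": 0,"ty": 0,"tz": 0,"ax": 0.167,"ay": 0,"az": 0},{"fingers": 0,"tx": 0,"ty": 0,"tz": 0,"ax": 0.167,"ay": 0,"az": 0},{"fingers": 0,"tx": 0,"ty": 0,"tz": 0,"ax": 0.167,"ay": 0,"az": 0}]'

```text
time_s: 6.02
tcp_pos: [0.5459, 0.0281, 0.1754]
ee_rot: [[0.005, -0.568, -0.823], [0.001, -0.823, 0.568], [-1.0, -0.003, -0.003]]
wrist_force: [-0.2, 0.3, 0.3]
gripper_width: 0.499
```

Call:
play_rows --commands '[{"fingers": 0,"tx": 0,"ty": 0,"tz": 0,"ax": 0.167,"ay": 0,"az": 0},{"fingers": 0,"tx": 0,"ty": 0,"tz": 0,"ax": 0.167,"ay": 0,"az": 0},{"fingers": 0,"tx": 0,"ty": 0,"tz": 0,"ax": 0.167,"ay": 0,"az": 0},{"fingers": 0,"tx": 0,"ty": 0,"tz": 0,"ax": 0.167,"ay": 0,"az": 0},{"fingers": 0,"tx": 0,"ty": 0,"tz": 0,"ax": 0.167,"ay": 0,"az": 0}]'

```text
time_s: 6.43
tcp_pos: [0.5453, 0.028, 0.1749]
ee_rot: [[0.003, -0.903, -0.43], [0.0, -0.43, 0.903], [-1.0, -0.003, -0.001]]
wrist_force: [0.3, -0.3, 0.2]
gripper_width: 0.499
```

Call:
play_rows --commands '[{"fingers": 0,"tx": 0,"ty": 0,"tz": 0,"ax": 0.166,"ay": 0,"az": 0},{"fingers": 0,"tx": 0,"ty": 0,"tz": 0,"ax": 0.166,"ay": 0,"az": 0},{"fingers": 0,"tx": 0,"ty": 0,"tz": 0,"ax": 0.166,"ay": 0,"az": 0},{"fingers": 0,"tx": 0,"ty": 0,"tz": 0,"ax": 0.166,"ay": 0,"az": 0},{"fingers": 0,"tx": 0,"ty": 0,"tz": 0,"ax": 0.166,"ay": 0,"az": 0}]'

```text
time_s: 6.85
tcp_pos: [0.545, 0.0279, 0.1748]
ee_rot: [[0.002, -0.997, 0.076], [0.0, 0.076, 0.997], [-1.0, -0.002, 0.0]]
wrist_force: [0.1, -0.4, -0.3]
gripper_width: 0.495
```

```bash
python3 - <<'E'
from h import *
s=r.sense();print(s['time_s'],s['tcp_pos'],np.round(s['joints'],1),s['wrist_force'],np.round(s['ee_rot'],3).tolist())
d=np.load('pics/w3.npz');c={k:d[k] for k in d}
q=p2w(c,(317.2,176),.105)[:2];print("cap",q)
R=np.array([[.9969,-.0785],[.0785,.9969]]);C=np.array([.675,.101]);st=R@(q-C);print("stopframe",st)
for x in(-.04,):
  t=C+R.T@np.array([x,-.151]);print(t,delta((*t,.18),175.5),delta((*t,.062),175.5))
E
```

```text
6.85 [0.54499967 0.02793781 0.17478587] [ 20.   17.7 -16.4   0.  -55.8 -24.3] [ 0.06522423 -0.39202692 -0.2706583 ] [[0.002, -0.997, 0.076], [0.0, 0.076, 0.997], [-1.0, -0.002, 0.0]]
cap [0.62839035 0.02301248]
stopframe [-0.04034314 -0.08140461]
[ 0.6232705 -0.0463919] (array([-0.0068, -0.1116, -0.0909]), array([0.0009, 0.0002, 0.0006])) (array([ 0.1505, -0.1113, -0.091 ]), array([0.0009, 0.0002, 0.0006]))
```

Call:
play_rows --commands '[{"fingers": 0,"tx": 0,"ty": -0.04,"tz": -0.035,"ax": 0,"ay": 0,"az": 0},{"fingers": 0,"tx": 0,"ty": -0.08,"tz": -0.065,"ax": 0,"ay": 0,"az": 0},{"fingers": 0,"tx": 0,"ty": -0.111,"tz": -0.091,"ax": 0,"ay": 0,"az": 0},{"fingers": 0,"tx": 0,"ty": -0.111,"tz": -0.091,"ax": 0,"ay": 0,"az": 0}]'

```text
time_s: 7.18
tcp_pos: [0.6258, -0.0498, 0.174]
ee_rot: [[0.003, -0.997, 0.074], [-0.001, 0.074, 0.997], [-1.0, -0.003, -0.001]]
wrist_force: [-0.1, 0.1, 0.6]
gripper_width: 0.502
```

Call:
play_rows --commands '[{"fingers": 0,"tx": 0.04,"ty": 0,"tz": 0,"ax": 0,"ay": 0,"az": 0},{"fingers": 0,"tx": 0.08,"ty": 0,"tz": 0,"ax": 0,"ay": 0,"az": 0},{"fingers": 0,"tx": 0.12,"ty": 0,"tz": 0,"ax": 0,"ay": 0,"az": 0},{"fingers": 0,"tx": 0.15,"ty": 0,"tz": 0,"ax": 0,"ay": 0,"az": 0},{"fingers": 0,"tx": 0.15,"ty": 0,"tz": 0,"ax": 0,"ay": 0,"az": 0}]'

```text
time_s: 7.6
tcp_pos: [0.6185, -0.0468, 0.0567]
ee_rot: [[-0.01, -0.997, 0.074], [-0.001, 0.074, 0.997], [-1.0, 0.01, -0.001]]
wrist_force: [-0.7, 0.3, -0.5]
gripper_width: 0.501
```

Call:
play_rows --commands '[{"fingers": 0,"tx": 0,"ty": 0,"tz": 0.006,"ax": 0,"ay": 0,"az": 0},{"fingers": 0,"tx": 0,"ty": 0,"tz": 0.012,"ax": 0,"ay": 0,"az": 0},{"fingers": 0,"tx": 0,"ty": 0,"tz": 0.018,"ax": 0,"ay": 0,"az": 0},{"fingers": 0,"tx": 0,"ty": 0,"tz": 0.024,"ax": 0,"ay": 0,"az": 0},{"fingers": 0,"tx": 0,"ty": 0,"tz": 0.03,"ax": 0,"ay": 0,"az": 0}]'

```text
time_s: 8.02
tcp_pos: [0.6248, -0.0242, 0.0642]
ee_rot: [[0.003, -0.997, 0.075], [-0.001, 0.075, 0.997], [-1.0, -0.003, -0.001]]
wrist_force: [-0.6, -4.5, 3.6]
gripper_width: 0.498
```

Call:
play_rows --commands '[{"fingers": 0,"tx": 0,"ty": 0,"tz": 0.005,"ax": 0,"ay": 0,"az": 0},{"fingers": 0,"tx": 0,"ty": 0,"tz": 0.01,"ax": 0,"ay": 0,"az": 0},{"fingers": 0,"tx": 0,"ty": 0,"tz": 0.015,"ax": 0,"ay": 0,"az": 0},{"fingers": 0,"tx": 0,"ty": 0,"tz": 0.02,"ax": 0,"ay": 0,"az": 0},{"fingers": 0,"tx": 0,"ty": 0,"tz": 0.025,"ax": 0,"ay": 0,"az": 0}]'

```text
time_s: 8.43
tcp_pos: [0.6251, -0.0054, 0.0622]
ee_rot: [[-0.0, -0.997, 0.077], [-0.0, 0.077, 0.997], [-1.0, 0.0, -0.0]]
wrist_force: [-0.5, -3.8, 3.9]
gripper_width: 0.501
```

Call:
play_rows --commands '[{"fingers": 0,"tx": 0,"ty": 0,"tz": 0.004,"ax": 0,"ay": 0,"az": 0},{"fingers": 0,"tx": 0,"ty": 0,"tz": 0.008,"ax": 0,"ay": 0,"az": 0},{"fingers": 0,"tx": 0,"ty": 0,"tz": 0.012,"ax": 0,"ay": 0,"az": 0},{"fingers": 0,"tx": 0,"ty": 0,"tz": 0.016,"ax": 0,"ay": 0,"az": 0},{"fingers": 0,"tx": 0,"ty": 0,"tz": 0.019,"ax": 0,"ay": 0,"az": 0}]'

```text
time_s: 8.85
tcp_pos: [0.6261, 0.009, 0.0619]
ee_rot: [[-0.0, -0.997, 0.076], [-0.0, 0.076, 0.997], [-1.0, 0.0, -0.0]]
wrist_force: [-0.1, -5.0, 2.8]
gripper_width: 0.499
```

Call:
play_rows --commands '[{"fingers": 0,"tx": 0,"ty": 0,"tz": 0.0015,"ax": 0,"ay": 0,"az": 0},{"fingers": 0,"tx": 0,"ty": 0,"tz": 0.003,"ax": 0,"ay": 0,"az": 0},{"fingers": 0,"tx": 0,"ty": 0,"tz": 0.003,"ax": 0,"ay": 0,"az": 0}]'

```text
time_s: 9.1
tcp_pos: [0.6263, 0.0113, 0.0619]
ee_rot: [[-0.0, -0.997, 0.076], [0.0, 0.076, 0.997], [-1.0, 0.0, 0.0]]
wrist_force: [0.2, -3.7, 2.6]
gripper_width: 0.502
```

Call:
play_rows --commands '[{"fingers": 0,"tx": 0,"ty": 0,"tz": 0.0015,"ax": 0,"ay": 0,"az": 0},{"fingers": 0,"tx": 0,"ty": 0,"tz": 0.003,"ax": 0,"ay": 0,"az": 0},{"fingers": 0,"tx": 0,"ty": 0,"tz": 0.003,"ax": 0,"ay": 0,"az": 0}]'

```text
time_s: 9.35
tcp_pos: [0.6262, 0.0126, 0.0619]
ee_rot: [[-0.001, -0.997, 0.077], [-0.001, 0.077, 0.997], [-1.0, 0.001, -0.001]]
wrist_force: [-1.0, -7.0, 2.9]
gripper_width: 0.498
```

Call:
play_rows --commands '[{"fingers": 0,"tx": 0,"ty": 0,"tz": 0.0015,"ax": 0,"ay": 0,"az": 0},{"fingers": 0,"tx": 0,"ty": 0,"tz": 0.003,"ax": 0,"ay": 0,"az": 0},{"fingers": 0,"tx": 0,"ty": 0,"tz": 0.003,"ax": 0,"ay": 0,"az": 0}]'

```text
time_s: 9.6
tcp_pos: [0.626, 0.0129, 0.062]
ee_rot: [[-0.002, -0.997, 0.078], [-0.003, 0.078, 0.997], [-1.0, 0.002, -0.003]]
wrist_force: [-0.2, -13.5, 3.1]
gripper_width: 0.498
```

Firm contact with the left fence, symmetric with the x contact. I retreat, rise, and cross over to look at both contacts from above.

Call:
play_rows --commands '[{"fingers": 0,"tx": 0,"ty": 0,"tz": -0.01,"ax": 0,"ay": 0,"az": 0},{"fingers": -1,"tx": 0,"ty": 0,"tz": -0.05,"ax": 0,"ay": 0,"az": 0},{"fingers": -1,"tx": -0.05,"ty": 0,"tz": -0.05,"ax": 0,"ay": 0,"az": 0},{"fingers": -1,"tx": -0.1,"ty": 0,"tz": -0.05,"ax": 0,"ay": 0,"az": 0},{"fingers": -1,"tx": -0.15,"ty": 0,"tz": -0.05,"ax": 0,"ay": 0,"az": 0}]'

```text
time_s: 10.02
tcp_pos: [0.6236, -0.0215, 0.1746]
ee_rot: [[-0.001, -0.997, 0.077], [0.001, 0.077, 0.997], [-1.0, 0.002, 0.001]]
wrist_force: [0.4, 0.6, -0.1]
gripper_width: 0.717
```

Call:
play_rows --commands '[{"fingers": -1,"tx": -0.04,"ty": 0,"tz": 0,"ax": 0,"ay": 0,"az": 0},{"fingers": -1,"tx": -0.04,"ty": 0,"tz": 0.05,"ax": 0,"ay": 0,"az": 0},{"fingers": -1,"tx": -0.04,"ty": 0,"tz": 0.1,"ax": 0,"ay": 0,"az": 0},{"fingers": -1,"tx": -0.04,"ty": 0,"tz": 0.15,"ax": 0,"ay": 0,"az": 0},{"fingers": -1,"tx": -0.04,"ty": 0,"tz": 0.2,"ax": 0,"ay": 0,"az": 0}]'

```text
time_s: 10.43
tcp_pos: [0.6352, 0.1303, 0.2044]
ee_rot: [[0.001, -0.997, 0.077], [0.003, 0.077, 0.997], [-1.0, -0.0, 0.003]]
wrist_force: [0.7, 0.5, -0.3]
gripper_width: 0.984
```

Call:
play_rows --commands '[{"fingers": -1,"tx": 0,"ty": 0,"tz": 0.02,"ax": 0,"ay": 0,"az": 0},{"fingers": -1,"tx": 0,"ty": 0,"tz": 0.02,"ax": 0,"ay": 0,"az": 0},{"fingers": -1,"tx": 0,"ty": 0,"tz": 0.02,"ax": 0,"ay": 0,"az": 0},{"fingers": -1,"tx": 0,"ty": 0,"tz": 0.02,"ax": 0,"ay": 0,"az": 0}]'

```text
time_s: 10.77
tcp_pos: [0.6362, 0.1424, 0.2041]
ee_rot: [[-0.001, -0.997, 0.077], [0.0, 0.077, 0.997], [-1.0, 0.001, 0.0]]
wrist_force: [-0.1, 0.0, 0.4]
gripper_width: 0.996
```

```bash
python3 look.py w4; python3 - <<'E'
from h import *
d=np.load('pics/w4.npz');c={k:d[k] for k in d}
u,v=w2p(c,(.632,.064,.05)).astype(int);print(u,v)
u0,v0=max(u-107,0),max(v-80,0);print(u0,v0)
cv2.imwrite('pics/w4c.png',cv2.resize(c['image'][v0:v0+160,u0:u0+213,::-1],(799,600),interpolation=2))
E
```

```text
10.7667 [0.6362 0.1424 0.2041] [[-0.001, -0.997, 0.077], [0.0, 0.077, 0.997], [-1.0, 0.001, 0.0]] [ 26.8  26.2   1.5  -0.  -65.4 -31.2]
317 117
210 37
```

View pics/w4c.png

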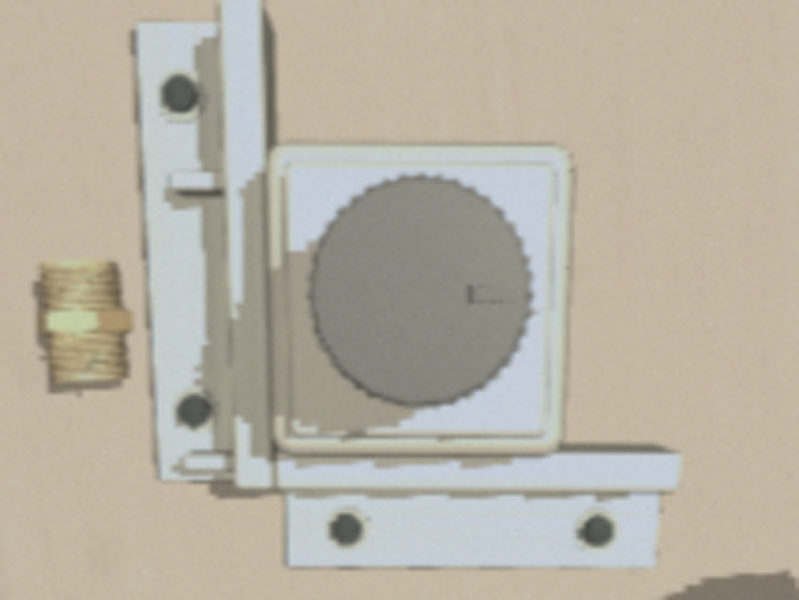

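The bottle sits flush on both fences with even contact lines (far fence at crop column 272, left fence at row 450), square, cap centred at (421,290). Now for the cap.

```bash
python3 - <<'E'
from h import *
d=np.load('pics/w4.npz');c={k:d[k] for k in d}
q=p2w(c,(210+421/3.75,37+290/3.75),.105)[:2];print("cap",q)
sq=[p2w(c,(210+a/3.75,37+b/3.75),.062)[:2] for a,b in((269,145),(573,147),(562,456),(272,452))];print(np.mean(sq,0),np.array(sq).round(4).tolist())
print(delta((*q,.2041),175.5),delta((*q,.125),175.5))
E
```

```text
cap [0.6281886  0.06457807]
[0.62830483 0.06599279] [[0.6623, 0.0255], [0.5877, 0.0316], [0.5936, 0.1069], [0.6696, 0.1]]
(array([ 0.0002,  0.0028, -0.1035]), array([ 0.0003,  0.0001, -0.0002])) (array([ 0.1057,  0.0027, -0.1035]), array([ 0.0003,  0.0001, -0.0002]))
```

Call:
play_rows --commands '[{"fingers": -1,"tx": 0,"ty": 0.0028,"tz": -0.05,"ax": 0,"ay": 0,"az": 0},{"fingers": -1,"tx": 0,"ty": 0.0028,"tz": -0.09,"ax": 0,"ay": 0,"az": 0},{"fingers": -1,"tx": 0,"ty": 0.0028,"tz": -0.1035,"ax": 0,"ay": 0,"az": 0},{"fingers": -1,"tx": 0.03,"ty": 0.0028,"tz": -0.1035,"ax": 0,"ay": 0,"az": 0},{"fingers": -1,"tx": 0.06,"ty": 0.0028,"tz": -0.1035,"ax": 0,"ay": 0,"az": 0}]'

```text
time_s: 11.23
tcp_pos: [0.6295, 0.0634, 0.1612]
ee_rot: [[0.005, -0.997, 0.08], [0.002, 0.08, 0.997], [-1.0, -0.005, 0.002]]
wrist_force: [-0.1, 0.1, -1.5]
gripper_width: 0.999
```

Call:
play_rows --commands '[{"fingers": -1,"tx": 0.03,"ty": 0,"tz": 0,"ax": 0,"ay": 0,"az": 0},{"fingers": -1,"tx": 0.05,"ty": 0,"tz": 0,"ax": 0,"ay": 0,"az": 0},{"fingers": -1,"tx": 0.07,"ty": 0,"tz": 0,"ax": 0,"ay": 0,"az": 0},{"fingers": -1,"tx": 0.085,"ty": 0,"tz": 0,"ax": 0,"ay": 0,"az": 0},{"fingers": -1,"tx": 0.085,"ty": 0,"tz": 0,"ax": 0,"ay": 0,"az": 0}]'

```text
time_s: 11.65
tcp_pos: [0.6269, 0.0641, 0.0931]
ee_rot: [[-0.005, -0.997, 0.078], [-0.001, 0.078, 0.997], [-1.0, 0.005, -0.001]]
wrist_force: [-0.7, 0.2, 0.2]
gripper_width: 1.001
```

Call:
play_rows --commands '[{"fingers": -1,"tx": 0,"ty": 0,"tz": 0,"ax": 0,"ay": 0,"az": 0},{"fingers": -1,"tx": 0,"ty": 0,"tz": 0,"ax": 0,"ay": 0,"az": 0}]'

```text
time_s: 11.82
tcp_pos: [0.6293, 0.0652, 0.0969]
ee_rot: [[0.002, -0.997, 0.077], [0.0, 0.077, 0.997], [-1.0, -0.002, 0.001]]
wrist_force: [-0.0, -0.1, 0.0]
gripper_width: 0.999
```

```bash
python3 -c "
from h import *
s=r.sense();print(s['tcp_pos'],s['wrist_force'],delta((.6282,.0645,.094),175.5))"
```

```text
[0.62926783 0.06519434 0.09689557] [-0.00567889 -0.10065881  0.02127929] (array([ 0.0039,  0.0014, -0.001 ]), array([0.0006, 0.0002, 0.0006]))
```

Lower to z 0.094 and close.

Call:
play_rows --commands '[{"fingers": -1,"tx": 0.0039,"ty": 0.0014,"tz": -0.001,"ax": 0,"ay": 0,"az": 0},{"fingers": -1,"tx": 0.0039,"ty": 0.0014,"tz": -0.001,"ax": 0,"ay": 0,"az": 0},{"fingers": 0.1,"tx": 0.0039,"ty": 0.0014,"tz": -0.001,"ax": 0,"ay": 0,"az": 0},{"fingers": 1,"tx": 0.0039,"ty": 0.0014,"tz": -0.001,"ax": 0,"ay": 0,"az": 0},{"fingers": 1,"tx": 0.0039,"ty": 0.0014,"tz": -0.001,"ax": 0,"ay": 0,"az": 0}]'

```text
time_s: 12.23
tcp_pos: [0.6275, 0.0647, 0.0932]
ee_rot: [[0.001, -0.997, 0.076], [0.0, 0.076, 0.997], [-1.0, -0.001, 0.0]]
wrist_force: [0.0, -1.0, 0.0]
gripper_width: 0.853
```

Call:
play_rows --commands '[{"fingers": 1,"tx": 0,"ty": 0,"tz": 0,"ax": 0,"ay": 0,"az": 0},{"fingers": 1,"tx": 0,"ty": 0,"tz": 0,"ax": 0,"ay": 0,"az": 0},{"fingers": 1,"tx": 0,"ty": 0,"tz": 0,"ax": 0,"ay": 0,"az": 0},{"fingers": 1,"tx": 0,"ty": 0,"tz": 0,"ax": 0,"ay": 0,"az": 0},{"fingers": 1,"tx": 0,"ty": 0,"tz": 0,"ax": 0,"ay": 0,"az": 0}]'

```text
time_s: 12.65
tcp_pos: [0.6278, 0.0647, 0.0929]
ee_rot: [[0.001, -0.997, 0.076], [0.0, 0.076, 0.997], [-1.0, -0.001, 0.0]]
wrist_force: [1.7, -0.3, -1.1]
gripper_width: 0.549
```

```bash
python3 -c "
from h import *
s=r.sense();print(s['tcp_pos'],s['wrist_force'],s['moment'],s['gripper_width']*87)"
```

```text
[0.62780714 0.06472431 0.0929184 ] [ 1.69816679 -0.34709456 -1.09263248] [ 0.02673763 -0.40435892 -0.01032612] 47.73804847026447
```

Gripped (47.7 mm). Now I press stepwise, with a slight bias toward the corner.

Call:
play_rows --commands '[{"fingers": 1,"tx": 0,"ty": -0.003,"tz": 0.001,"ax": 0,"ay": 0,"az": 0},{"fingers": 1,"tx": 0.003,"ty": -0.003,"tz": 0.001,"ax": 0,"ay": 0,"az": 0},{"fingers": 1,"tx": 0.006,"ty": -0.003,"tz": 0.001,"ax": 0,"ay": 0,"az": 0},{"fingers": 1,"tx": 0.009,"ty": -0.003,"tz": 0.001,"ax": 0,"ay": 0,"az": 0},{"fingers": 1,"tx": 0.009,"ty": -0.003,"tz": 0.001,"ax": 0,"ay": 0,"az": 0}]'

```text
time_s: 13.07
tcp_pos: [0.6297, 0.065, 0.0871]
ee_rot: [[0.0, -0.997, 0.076], [-0.001, 0.076, 0.997], [-1.0, -0.0, -0.001]]
wrist_force: [-3.2, 0.2, 8.0]
gripper_width: 0.548
```

Call:
play_rows --commands '[{"fingers": 1,"tx": 0.001,"ty": 0,"tz": 0,"ax": 0,"ay": 0,"az": 0},{"fingers": 1,"tx": 0.002,"ty": 0,"tz": 0,"ax": 0,"ay": 0,"az": 0},{"fingers": 1,"tx": 0.002,"ty": 0,"tz": 0,"ax": 0,"ay": 0,"az": 0}]'

```text
time_s: 13.32
tcp_pos: [0.6297, 0.0651, 0.0862]
ee_rot: [[0.0, -0.997, 0.076], [-0.001, 0.076, 0.997], [-1.0, -0.0, -0.001]]
wrist_force: [-3.1, -0.5, 8.0]
gripper_width: 0.546
```

Call:
play_rows --commands '[{"fingers": 1,"tx": 0.001,"ty": 0,"tz": 0,"ax": 0,"ay": 0,"az": 0},{"fingers": 1,"tx": 0.002,"ty": 0,"tz": 0,"ax": 0,"ay": 0,"az": 0},{"fingers": 1,"tx": 0.002,"ty": 0,"tz": 0,"ax": 0,"ay": 0,"az": 0}]'

```text
time_s: 13.57
tcp_pos: [0.6297, 0.0651, 0.0854]
ee_rot: [[0.001, -0.997, 0.076], [-0.001, 0.076, 0.997], [-1.0, -0.001, -0.001]]
wrist_force: [-4.9, -1.6, 11.1]
gripper_width: 0.55
```

Call:
play_rows --commands '[{"fingers": 1,"tx": 0.001,"ty": 0,"tz": 0,"ax": 0,"ay": 0,"az": 0},{"fingers": 1,"tx": 0.002,"ty": 0,"tz": 0,"ax": 0,"ay": 0,"az": 0},{"fingers": 1,"tx": 0.003,"ty": 0,"tz": 0,"ax": 0,"ay": 0,"az": 0},{"fingers": 1,"tx": 0.003,"ty": 0,"tz": 0,"ax": 0,"ay": 0,"az": 0}]'

```text
time_s: 13.9
tcp_pos: [0.6297, 0.0651, 0.0853]
ee_rot: [[0.001, -0.997, 0.075], [-0.001, 0.075, 0.997], [-1.0, -0.001, -0.001]]
wrist_force: [-8.5, -1.3, 19.6]
gripper_width: 0.545
```

Call:
play_rows --commands '[{"fingers": 1,"tx": 0,"ty": 0,"tz": 0,"ax": -0.0222,"ay": 0,"az": 0},{"fingers": 1,"tx": 0,"ty": 0,"tz": 0,"ax": -0.0444,"ay": 0,"az": 0},{"fingers": 1,"tx": 0,"ty": 0,"tz": 0,"ax": -0.0667,"ay": 0,"az": 0},{"fingers": 1,"tx": 0,"ty": 0,"tz": 0,"ax": -0.0889,"ay": 0,"az": 0},{"fingers": 1,"tx": 0,"ty": 0,"tz": 0,"ax": -0.1111,"ay": 0,"az": 0}]'

```text
time_s: 14.32
tcp_pos: [0.6294, 0.0652, 0.0852]
ee_rot: [[0.001, -0.962, -0.273], [-0.001, -0.273, 0.962], [-1.0, -0.0, -0.001]]
wrist_force: [-8.7, 0.3, 21.4]
gripper_width: 0.546
```

```bash
python3 -c "
from h import *
s=r.sense();print(s['tcp_pos'],s['wrist_force'],s['moment'],s['gripper_width']*87)"
```

```text
[0.62939078 0.06521962 0.0852253 ] [-8.69929781  0.31099641 21.44612749] [ 0.26067693  2.82950536 -0.17953535] 47.533408735357256
```

Call:
play_rows --commands '[{"fingers": 1,"tx": 0,"ty": 0,"tz": 0,"ax": -0.03,"ay": 0,"az": 0},{"fingers": 1,"tx": 0,"ty": 0,"tz": 0,"ax": -0.06,"ay": 0,"az": 0},{"fingers": 1,"tx": 0,"ty": 0,"tz": 0,"ax": -0.09,"ay": 0,"az": 0},{"fingers": 1,"tx": 0,"ty": 0,"tz": 0,"ax": -0.12,"ay": 0,"az": 0},{"fingers": 1,"tx": 0,"ty": 0,"tz": 0,"ax": -0.14,"ay": 0,"az": 0}]'

```text
time_s: 14.73
tcp_pos: [0.629, 0.0653, 0.0852]
ee_rot: [[-0.0, -0.754, -0.657], [-0.001, -0.657, 0.754], [-1.0, 0.001, -0.0]]
wrist_force: [-10.8, 0.8, 21.5]
gripper_width: 0.548
```

Call:
play_rows --commands '[{"fingers": 1,"tx": 0,"ty": 0,"tz": 0,"ax": -0.03,"ay": 0,"az": 0},{"fingers": 1,"tx": 0,"ty": 0,"tz": 0,"ax": -0.06,"ay": 0,"az": 0},{"fingers": 1,"tx": 0,"ty": 0,"tz": 0,"ax": -0.09,"ay": 0,"az": 0},{"fingers": 1,"tx": 0,"ty": 0,"tz": 0,"ax": -0.12,"ay": 0,"az": 0},{"fingers": 1,"tx": 0,"ty": 0,"tz": 0,"ax": -0.14,"ay": 0,"az": 0}]'

```text
time_s: 15.15
tcp_pos: [0.6288, 0.0649, 0.0853]
ee_rot: [[-0.001, -0.402, -0.916], [-0.001, -0.916, 0.402], [-1.0, 0.001, 0.0]]
wrist_force: [-9.9, -0.7, 22.6]
gripper_width: 0.545
```

Call:
play_rows --commands '[{"fingers": 1,"tx": 0,"ty": 0,"tz": 0,"ax": 0,"ay": 0,"az": 0},{"fingers": 1,"tx": 0,"ty": 0,"tz": 0,"ax": 0,"ay": 0,"az": 0}]'

```text
time_s: 15.32
tcp_pos: [0.6289, 0.0648, 0.0853]
ee_rot: [[-0.001, -0.405, -0.914], [-0.002, -0.914, 0.405], [-1.0, 0.002, -0.0]]
wrist_force: [-10.7, 1.0, 22.3]
gripper_width: 0.55
```

```bash
python3 look.py w5; python3 -c "
from h import *
s=r.sense();R=np.array(s['ee_rot']);print(s['tcp_pos'],s['wrist_force'],s['moment'],s['gripper_width']*87,np.degrees(np.arctan2(R[1,1],R[0,1])))"
```

```text
15.3167 [0.6289 0.0648 0.0853] [[-0.001, -0.405, -0.914], [-0.002, -0.914, 0.405], [-1.0, 0.002, -0.0]] [ 20.6  30.9  -9.4   0.1 -49.8  45.5]
[0.62890017 0.06479056 0.0852611 ] [-9.61262312  0.45893351 21.26900008] [-0.11918402  3.0734719   0.09066086] 47.54396389698047 -113.8898726816368
```

View pics/w5.png

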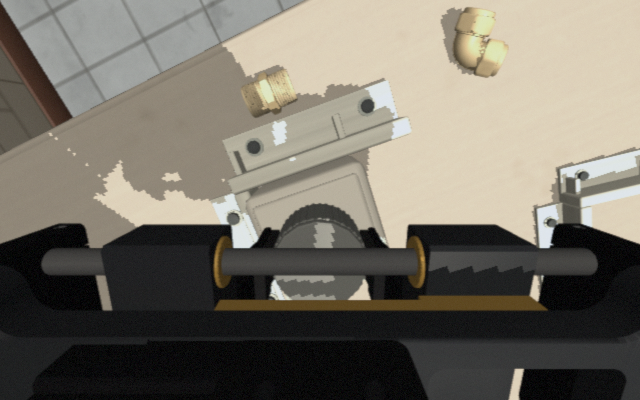

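Turned 70.5° at the bottomed press. The bottle still lies against both fences (far fence line at rows 120–190 is parallel to the shoulder edge). I ease the side load, then lift gently and watch the force.

Call:
play_rows --commands '[{"fingers": 1,"tx": 0,"ty": 0.001,"tz": 0.0025,"ax": 0,"ay": 0,"az": 0},{"fingers": 1,"tx": -0.004,"ty": 0.001,"tz": 0.0025,"ax": 0,"ay": 0,"az": 0},{"fingers": 1,"tx": -0.008,"ty": 0.001,"tz": 0.0025,"ax": 0,"ay": 0,"az": 0},{"fingers": 1,"tx": -0.01,"ty": 0.001,"tz": 0.0025,"ax": 0,"ay": 0,"az": 0},{"fingers": 1,"tx": -0.01,"ty": 0.001,"tz": 0.0025,"ax": 0,"ay": 0,"az": 0}]'

```text
time_s: 15.78
tcp_pos: [0.6286, 0.0649, 0.09]
ee_rot: [[0.003, -0.406, -0.914], [-0.0, -0.914, 0.406], [-1.0, -0.001, -0.003]]
wrist_force: [0.6, -2.3, 8.0]
gripper_width: 0.549
```

Call:
play_rows --commands '[{"fingers": 1,"tx": -0.003,"ty": 0,"tz": 0,"ax": 0,"ay": 0,"az": 0},{"fingers": 1,"tx": -0.006,"ty": 0,"tz": 0,"ax": 0,"ay": 0,"az": 0},{"fingers": 1,"tx": -0.006,"ty": 0,"tz": 0,"ax": 0,"ay": 0,"az": 0},{"fingers": 1,"tx": -0.006,"ty": 0,"tz": 0,"ax": 0,"ay": 0,"az": 0}]'

```text
time_s: 16.12
tcp_pos: [0.6281, 0.0654, 0.093]
ee_rot: [[0.001, -0.406, -0.914], [0.0, -0.914, 0.406], [-1.0, -0.001, -0.001]]
wrist_force: [0.7, -1.6, 3.8]
gripper_width: 0.545
```

Call:
play_rows --commands '[{"fingers": 1,"tx": -0.0015,"ty": 0,"tz": 0,"ax": 0,"ay": 0,"az": 0},{"fingers": 1,"tx": -0.003,"ty": 0,"tz": 0,"ax": 0,"ay": 0,"az": 0},{"fingers": 1,"tx": -0.003,"ty": 0,"tz": 0,"ax": 0,"ay": 0,"az": 0}]'

```text
time_s: 16.37
tcp_pos: [0.6275, 0.0656, 0.0949]
ee_rot: [[-0.0, -0.407, -0.914], [0.0, -0.914, 0.407], [-1.0, -0.0, 0.0]]
wrist_force: [0.7, -0.6, 1.1]
gripper_width: 0.544
```

Call:
play_rows --commands '[{"fingers": 1,"tx": -0.0015,"ty": 0,"tz": 0,"ax": 0,"ay": 0,"az": 0},{"fingers": 1,"tx": -0.003,"ty": 0,"tz": 0,"ax": 0,"ay": 0,"az": 0},{"fingers": 1,"tx": -0.003,"ty": 0,"tz": 0,"ax": 0,"ay": 0,"az": 0}]'

```text
time_s: 16.62
tcp_pos: [0.627, 0.0654, 0.0969]
ee_rot: [[-0.002, -0.407, -0.913], [0.0, -0.913, 0.407], [-1.0, 0.001, 0.002]]
wrist_force: [0.6, 0.6, -0.7]
gripper_width: 0.546
```

Call:
play_rows --commands '[{"fingers": 1,"tx": -0.003,"ty": 0,"tz": 0,"ax": 0,"ay": 0,"az": 0},{"fingers": 1,"tx": -0.006,"ty": 0,"tz": 0,"ax": 0,"ay": 0,"az": 0},{"fingers": 1,"tx": -0.006,"ty": 0,"tz": 0,"ax": 0,"ay": 0,"az": 0}]'

```text
time_s: 16.87
tcp_pos: [0.6278, 0.0654, 0.1023]
ee_rot: [[0.0, -0.407, -0.914], [0.0, -0.914, 0.407], [-1.0, -0.0, -0.0]]
wrist_force: [0.7, -0.4, -0.8]
gripper_width: 0.545
```

Call:
play_rows --commands '[{"fingers": 1,"tx": -0.004,"ty": 0,"tz": 0,"ax": 0,"ay": 0,"az": 0},{"fingers": 1,"tx": -0.008,"ty": 0,"tz": 0,"ax": 0,"ay": 0,"az": 0},{"fingers": 1,"tx": -0.01,"ty": 0,"tz": 0,"ax": 0,"ay": 0,"az": 0},{"fingers": 1,"tx": -0.01,"ty": 0,"tz": 0,"ax": 0,"ay": 0,"az": 0}]'

```text
time_s: 17.2
tcp_pos: [0.628, 0.0654, 0.1101]
ee_rot: [[0.001, -0.407, -0.914], [0.0, -0.914, 0.407], [-1.0, -0.001, -0.001]]
wrist_force: [0.1, -0.6, -1.1]
gripper_width: 0.548
```

```bash
python3 -c "
from h import *
s=r.sense();print(s['tcp_pos'],s['wrist_force'],s['moment'])
c=viewer.capture('scene')
cv2.imwrite('pics/s2.png',cv2.resize(c['image'][180:280,200:360,::-1],(800,500),interpolation=2))"
```

```text
[0.62801763 0.06540354 0.11009651] [ 0.05906003 -0.62433508 -1.07940251] [0.02627298 0.0313943  0.03093936]
```

View pics/s2.png

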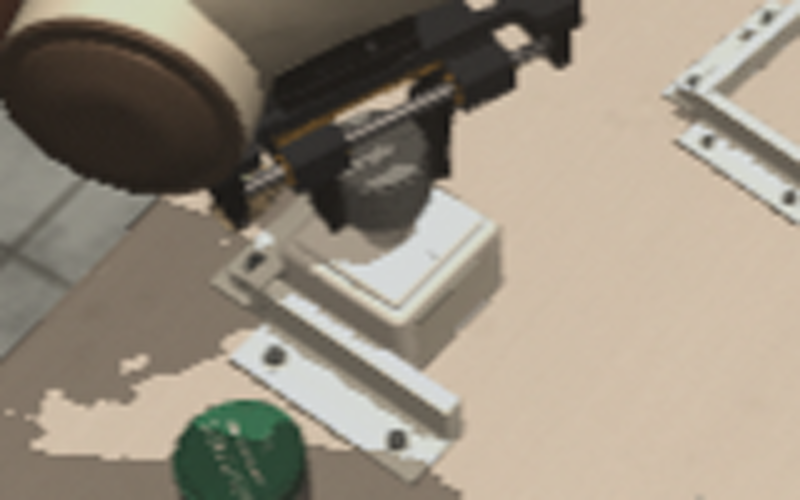

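The bottle stayed standing against the fences and the cap is off with only about 1 N of load. I lift straight up to 8 cm clear.

Call:
play_rows --commands '[{"fingers": 1,"tx": -0.01,"ty": 0,"tz": 0,"ax": 0,"ay": 0,"az": 0},{"fingers": 1,"tx": -0.025,"ty": 0,"tz": 0,"ax": 0,"ay": 0,"az": 0},{"fingers": 1,"tx": -0.04,"ty": 0,"tz": 0,"ax": 0,"ay": 0,"az": 0},{"fingers": 1,"tx": -0.055,"ty": 0,"tz": 0,"ax": 0,"ay": 0,"az": 0},{"fingers": 1,"tx": -0.07,"ty": 0,"tz": 0,"ax": 0,"ay": 0,"az": 0}]'

```text
time_s: 17.67
tcp_pos: [0.628, 0.0654, 0.1639]
ee_rot: [[0.002, -0.407, -0.914], [0.0, -0.914, 0.407], [-1.0, -0.001, -0.001]]
wrist_force: [0.3, 0.9, -0.0]
gripper_width: 0.544
```

Call:
play_rows --commands '[{"fingers": 1,"tx": -0.015,"ty": 0,"tz": 0,"ax": 0,"ay": 0,"az": 0},{"fingers": 1,"tx": -0.03,"ty": 0,"tz": 0,"ax": 0,"ay": 0,"az": 0},{"fingers": 1,"tx": -0.042,"ty": 0,"tz": 0,"ax": 0,"ay": 0,"az": 0},{"fingers": 1,"tx": -0.042,"ty": 0,"tz": 0,"ax": 0,"ay": 0,"az": 0},{"fingers": 1,"tx": -0.042,"ty": 0,"tz": 0,"ax": 0,"ay": 0,"az": 0}]'

```text
time_s: 18.08
tcp_pos: [0.6278, 0.0654, 0.194]
ee_rot: [[0.001, -0.407, -0.914], [0.001, -0.914, 0.407], [-1.0, -0.001, -0.001]]
wrist_force: [0.6, -0.0, -0.2]
gripper_width: 0.55
```

Call:
play_rows --commands '[{"fingers": 1,"tx": 0,"ty": 0,"tz": 0,"ax": 0,"ay": 0,"az": 0},{"fingers": 1,"tx": 0,"ty": 0,"tz": 0,"ax": 0,"ay": 0,"az": 0},{"fingers": 1,"tx": 0,"ty": 0,"tz": 0,"ax": 0,"ay": 0,"az": 0},{"fingers": 1,"tx": 0,"ty": 0,"tz": 0,"ax": 0,"ay": 0,"az": 0},{"fingers": 1,"tx": 0,"ty": 0,"tz": 0,"ax": 0,"ay": 0,"az": 0}]'

```text
time_s: 18.5
tcp_pos: [0.6275, 0.0653, 0.1929]
ee_rot: [[-0.001, -0.407, -0.914], [-0.0, -0.914, 0.407], [-1.0, 0.001, 0.001]]
wrist_force: [-0.1, -0.7, -0.4]
gripper_width: 0.547
```

```bash
python3 look.py w6;python3 -c "
from h import *
s=r.sense();print(s['tcp_pos'],s['wrist_force'],s['gripper_width']*87)
c=viewer.capture('scene')
a=cv2.resize(c['image'][160:290,200:360,::-1],(492,400),interpolation=2)
b=cv2.resize(cv2.imread('pics/w6.png')[0:300,170:470],(400,400)) 
cv2.imwrite('pics/s3.png',np.hstack([a[:,:392],b]))"
```

```text
18.5 [0.6275 0.0653 0.1929] [[-0.001, -0.407, -0.914], [-0.0, -0.914, 0.407], [-1.0, 0.001, 0.001]] [ 20.6  24.7  -2.6   0.  -62.7  45.4]
[0.62760228 0.06529059 0.19306863] [-0.05832309  0.10255137 -0.92566281] 47.6015979677735
```

View pics/s3.png

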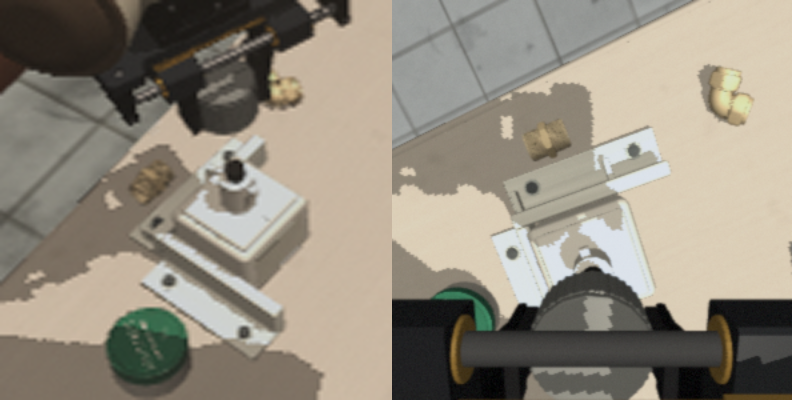

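The cap is held clear and the neck is bare. One last enlarged check of the flushness.

```bash
python3 -c "
import cv2
i=cv2.imread('pics/w6.png')[115:235,235:395];cv2.imwrite('pics/w6c.png',cv2.resize(i,(800,600),interpolation=cv2.INTER_CUBIC))"
```

```text
(no output)
```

View pics/w6c.png

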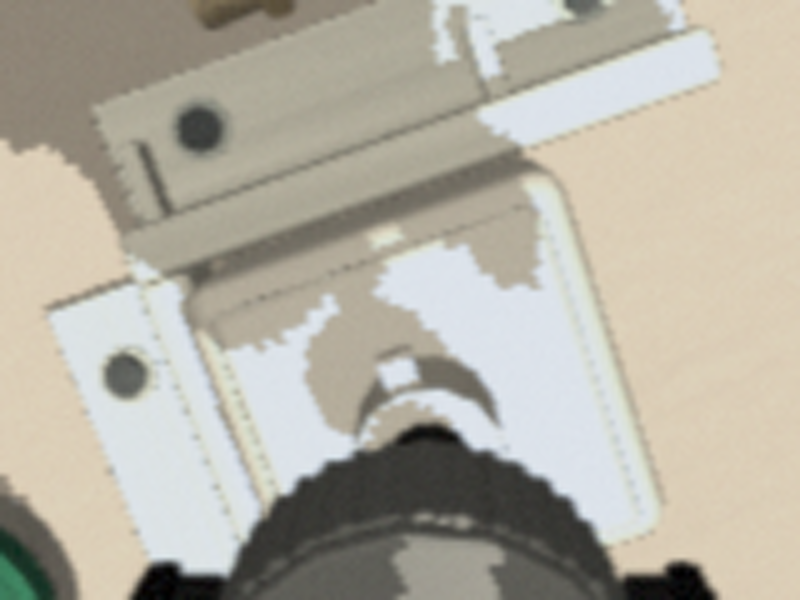

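```bash
python3 - <<'E'
from h import *
R=np.array([[.9969,-.0785],[.0785,.9969]]);C=np.array([.675,.101])
def f(n,off,k,z,*pts):
    d=np.load(f'pics/{n}.npz');c={q:d[q] for q in d}
    print(n,z,[(1e3*R@(p2w(c,(off[0]+a/k,off[1]+b/k),z)[:2]-C)).round(1).tolist() for a,b in pts])
# stop frame mm: far shoulder edge, -y shoulder edge, fence top edge
f('w4',(210,37),3.75,.062,(271,200),(273,400),(330,145),(520,146))
f('w6',(235,115),5,.062,(250,270),(500,178),(565,200),(655,490))
f('w4',(210,37),3.75,.03,(268,50),(268,120)); f('w6',(235,115),5,.03,(250,250),(500,158),(600,122))
E
```

```text
w4 0.062 [[-6.9, -63.6], [-5.9, -14.8], [-21.7, -76.3], [-68.5, -76.2]]
w6 0.062 [[-3.6, -17.6], [-3.2, -68.3], [-11.1, -78.6], [-71.4, -77.8]]
w4 0.03 [[-3.3, -105.4], [-2.8, -88.1]]
w6 0.03 [[-2.3, -14.2], [-1.8, -70.6], [-1.8, -92.6]]
```

Edges sit about 1–3 mm from the fence line, which matches the rounded shoulder edge, and the bottle is square, so it is home. Handing in.

```bash
python3 -c "
from station import job
print(job.finish_job())"
```

```text
the job is handed in; nothing more can be done
None
```

The job is handed in. The bottle is against both fences and the cap is off, held about 8 cm above the mouth; the clock read 18.5 s (limit 61 s).

- **Bracing:** I pushed the bottle with two fingers into the far fence, then into the left fence. Contact was firm on both, at about 16 N and 13 N.
- **Opening:** I gripped the cap (47.6 mm), pressed it to the bottom of its travel at about 21 N, and turned it 70.5° anticlockwise. On the lift the wrist force stayed at about 1 N, so the bottle was not picked up.
- **Last checks:**
  - **Cap:** its lower edge is about 79 mm above the mouth by my estimate, with the tool pointing straight down.
  - **Bottle:** the last pictures show it standing square. Its shoulder edge sits 1–3 mm inside the fence line, which I put down to the rounded edge.
  - **Other things:** the tin, nipple and elbow look untouched in the last picture. I did not look again at the tape measure, pipe cutter or screwdriver, but the arm did not work near them.
- **Disagreements:** position readings from the two last wrist pictures differ by 2–3 mm, close to the 2 mm calibration limit. I could not measure the flush contact more finely than that.

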